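# Stand the fallen thread-cone stand back up and slide it home

## Task

The empty thread-cone stand has been knocked over on the cutting table. Push its raised base edge over so that it stands up on its base again, then push it along the table into the gap between the loaded stand and the glue jar until its base sits flush and square against the front of the low drawer chest. Only push it, never pick it up, and leave everything else where it is.

Things in the scene. Friction and masses are not known exactly. Their poses are not given: they have to be found in the camera images.
- stand: Empty thread-cone stand, loose, 0.5 to 0.85 kg, mostly in the base: dark square base 130 x 130 mm, 16 mm thick, rubber underside that grips the table; in its middle a black cone seat (44 mm across, up to 30 mm above the underside) and a 9 mm steel pin, 135 mm high from the underside. Origin: centre of the underside (height 0 when it stands); z along the pin, x and y square to its four like sides
- stand_heel (a point): Middle of the underside's -x edge. At the start the stand lies on this side of the base (this edge 7 mm up) and on the pin's tip, the base leaning 27 deg past vertical towards the pin. It turns over this side, which stays on the table; once the base plate is about 12 deg past vertical, away from the pin, it falls onto its underside by itself and the pin swings up behind the pusher
- stand_toe (a point): Middle of the underside's opposite (+x) edge, 130 mm from the heel: the raised upper edge of the base at the start, 123 mm above the table; it takes only a few newtons, away from the pin, to push it over
- chest: Low dark wooden drawer chest at the back of the table, fixed, 160 mm deep (x), 620 mm wide (y), 70 mm high, smooth upright front that looks to its own -x. Origin: middle of the front face's lower edge, on the table; x runs into the chest, y along its front; turned a little from start to start
- loaded_stand: An identical stand, base 130 x 130 mm, carrying a grey cone of thread (74 mm wide, 125 mm high), standing in front of one end of the chest, about 2 mm off the chest's front, its sides square to the chest's. Origin: centre of its underside. Leave it alone
- jar: Glue jar, 64 mm across, 82 mm high, standing in front of the chest's other end (which of the two ends it is varies). Origin: centre of its underside. Leave it alone
- mallet: Mallet lying to the robot's left, handle 21 cm long along its -x, head 85 mm long along its y and 47 mm thick. Origin: on the table under the middle of the head. Leave it alone
- stamp_tray: Black tray of steel stamps to the robot's right, 150 x 120 mm, 32 mm high. Origin: centre of its underside. Leave it alone
There are look-alikes about, which are no part of the job. What is shaped like the stand but brown is not meant.

How it is judged (in metres and radians):
On the way, in this order (a step that is already met when the one before it is completed fails the run):
1. the fallen stand stands upright on its base (angle between stand's own z axis and vertical below 0.06 rad and height (world z) of stand below 0.008 m), for 0.2 s.
2. standing, its base is flush and square against the chest's front (all of step 1 and x of stand in the frame of chest above -0.072 m and (angle between the x axis of stand and the x axis of chest, either way round below 0.09 rad or angle between the y axis of stand and the x axis of chest, either way round below 0.09 rad)), for 0.2 s.
At the end, for the whole second after the job is handed in: The stand is upright on its base and at rest in the gap between the loaded stand and the jar, its base within 7 mm of the chest's front and square to it within 5 degrees; the loaded stand, jar, mallet and stamp tray are within 20 mm of where they were (all of step 2 and linear speed of stand below 0.01 m/s and x of stand in the frame of chest below -0.05 m and y of stand in the frame of chest between -0.13 and 0.13 m and angle between each of loaded_stand, jar's own z axis and vertical below 0.06 rad); the robot touches nothing.
It fails at once if the stand is lifted or carried: the edge it pivots on leaves the table by more than 25 mm (height (world z) of stand_heel above 0.025 m).
It fails at once if the loaded stand is moved by more than 20 mm (distance of loaded_stand from where it was at the start of the episode above 0.02 m).
It fails at once if the glue jar is moved by more than 20 mm (distance of jar from where it was at the start of the episode above 0.02 m).
It fails at once if the mallet is moved by more than 20 mm (distance of mallet from where it was at the start of the episode above 0.02 m).
It fails at once if the stamp tray is moved by more than 20 mm (distance of stamp_tray from where it was at the start of the episode above 0.02 m).
It also fails if it takes over 72 s, if anything falls off the work surface, if the arm or the gripper's body presses on something with over 40 N, if the wrist force passes 120 N, or if a joint passes its speed limit or range.

## Robot

A 6-joint arm with a two-finger parallel gripper is mounted at the origin on the work surface. World frame = base frame: x ahead of the robot, y to its left, z up, the work surface at z = 0. Lengths are in m, angles in degrees, forces in N, time in s.
With the tool pointing down it reaches from about 0.325 to 0.775 m from the base axis. Payload 5.5 kg.
Tool frame: the origin (TCP) lies at the centre of the arm's flange, where the gripper is bolted on; the fingertips stand 182 mm ahead of it and the grasp point (between the pads) lies 163 mm ahead of it; z points along the fingers, y is the direction in which the jaws open and shut (so a half turn about z gives the same grasp; the last joint's range is limited). The gripper opens to 88 mm and grips with 3 to 60 N. Pads are 20 mm wide; open, the fingers measure 115 mm over their backs; the gripper's body (75 mm by 178 mm) begins 61 mm behind the grasp point.
Start: joints at [-70.8, 5.22, 70.514, -0, 104.267, -3.249], TCP at [0.229, -0.555, 0.405] pointing down, gripper open.
Joint ranges: [-164.24, 164.24], [-49.07, 125.15], [9.68, 141.18], [-86.29, 266.29], [3.28, 154.24], [-151.56, 151.56]. Speed limits (degrees/s): [147.25, 147.25, 172.46, 180, 180, 180].

## Interface

Orientations are given as [roll, pitch, yaw] about the fixed x, y, z axes, in that order (R = Rz(yaw) Ry(pitch) Rx(roll)).
In Python, from station import r gives the robot as it stands. The module is installed in compiled form; this text tells all that it offers. Calls block until the motion is done:
- r.reach(position, orientation): joint-space move of the TCP to a pose.
- r.servo_line(position, rotation=None, speed=0.15): straight line of the TCP; rotation=None keeps the orientation; speed is the mean speed in m/s.
- r.move_joints(angles): joint-space move.
- r.let_go() and r.grab(squeeze=None): open the fingers fully, or close them until they stop; squeeze is the grip in N (None keeps the last).
- r.wait(seconds).
- r.inverse_kinematics(position, orientation): joint angles nearest the present ones, or None.
- r.sense(): the state.
- r.snapshot(name): name is "scene" or "side" or "wrist"; returns a dict with "frame" (480x640x3 uint8, red, green, blue), "fx", "fy", "cx", "cy" (pixels), "dist_coeffs" ([k1, k2, p1, p2, k3] as OpenCV has them; the pictures are not rectified), "R" (3x3) and "t" (3): a world point X has camera coordinates R X + t. Camera axes: x right, y down, z forward; pixel columns grow to the right and rows downward; lengths in m; the calibration is good to about 2 mm. A picture is of the moment at which its call begins. There is no depth.
A pose or a line that the arm cannot do raises r.IKError and nothing moves.
- r.hand_in(): hands the job in, once; it reports no verdict.
The state is a dict: "clock": time; "joints": joint angles; "joint_vel": joint speeds; "joint_torque": joint torques, N m; "tcp_pos": TCP position; "orientation": TCP orientation; "contact_force": force on the tool from outside, world axes, zero at the start; "torque": the same for the moment, N m; "opening": finger opening in m.
Only numpy, scipy, OpenCV 4.12 (cv2) and the standard library are available. Lean on these libraries where they do the work, as an engineer would, in place of code of your own. Each camera call takes 0.05 s, during which the arm holds its last target.

## Working session

There is one attempt and no reset: what is moved stays moved. The work goes in short steps, each a Python script; the robot and the scene stay as the last script left them, time stands still between calls to the robot, and variables do not carry over. Pictures are saved under pics/ and viewed, and the job is handed in when it is done.

```bash
mkdir -p pics; ls
cat > h.py <<'E'
import numpy as np, cv2
from station import r
def snap(n,f):
    s=r.snapshot(n); cv2.imwrite('pics/'+f,s['frame'][:,:,::-1]); 
    import pickle; pickle.dump(s,open('pics/'+f+'.pkl','wb')); return s
def K(s): return np.array([[s['fx'],0,s['cx']],[0,s['fy'],s['cy']],[0,0,1]])
def ray(s,px):
    u=cv2.undistortPoints(np.array(px,float).reshape(-1,1,2),K(s),np.array(s['dist_coeffs'])).reshape(-1,2)
    R=np.array(s['R']);t=np.array(s['t']);d=np.c_[u,np.ones(len(u))]@R; return -R.T@t,d
def plane(s,px,z):
    o,d=ray(s,px); k=(z-o[2])/d[:,2]; return o+d*k[:,None]
def proj(s,P):
    R=np.array(s['R']);P=np.array(P,float).reshape(-1,3)
    return cv2.projectPoints(P,cv2.Rodrigues(R)[0],np.array(s['t'],float),K(s),np.array(s['dist_coeffs']))[0].reshape(-1,2)
E
python3 - <<'E'
from h import *
for n in('scene','side','wrist'):
    s=snap(n,n+'0.png'); print(n,-np.array(s['R']).T@s['t'])
print(r.sense()['clock'])
E
```

```text
pics
scene [1.05628294 0.68319397 1.05581046]
side [-0.15217544 -0.85025241  1.2775231 ]
wrist [ 0.29741649 -0.52393358  0.38504285]
0.15
```

View pics/scene0.png

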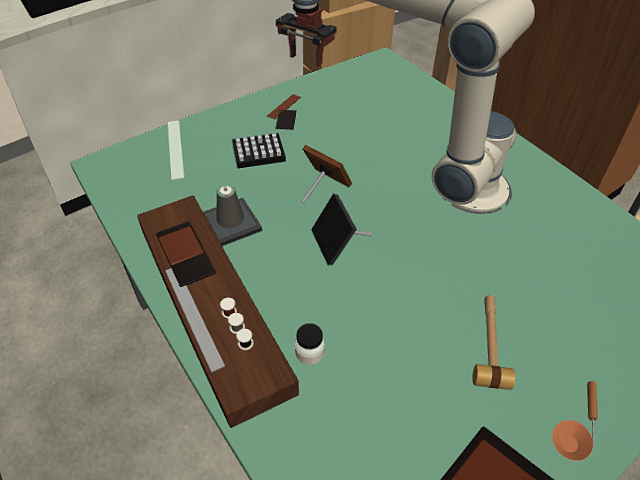

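View pics/side0.png

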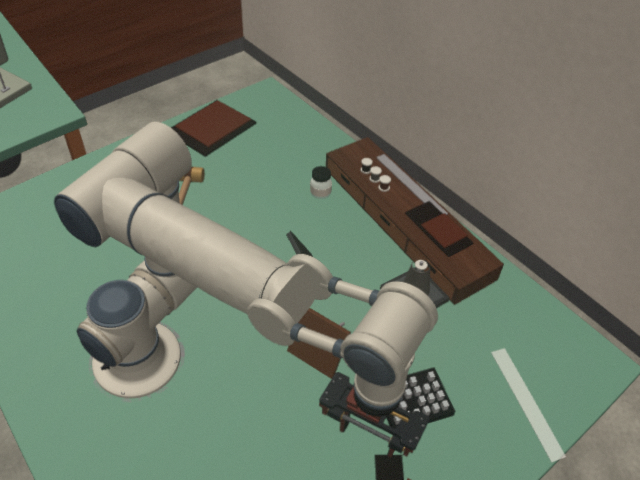

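Candidates for the stand: the black tipped plate with its pin at scene (334,230), the brown tipped one at (327,165), and the loaded stand upright at (230,220), with cone. The description says dark and fallen, so I choose (334,230). Next is a close crop to check.

Run:
```python
from h import *
im=cv2.imread('pics/scene0.png')
c=im[180:280,280:400]; cv2.imwrite('pics/crop0.png',cv2.resize(c,None,fx=6,fy=6,interpolation=cv2.INTER_CUBIC))
c=im[180:430,130:330]; cv2.imwrite('pics/crop1.png',cv2.resize(c,None,fx=2.4,fy=2.4,interpolation=cv2.INTER_CUBIC))
```

```text
(no output)
```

View pics/crop0.png

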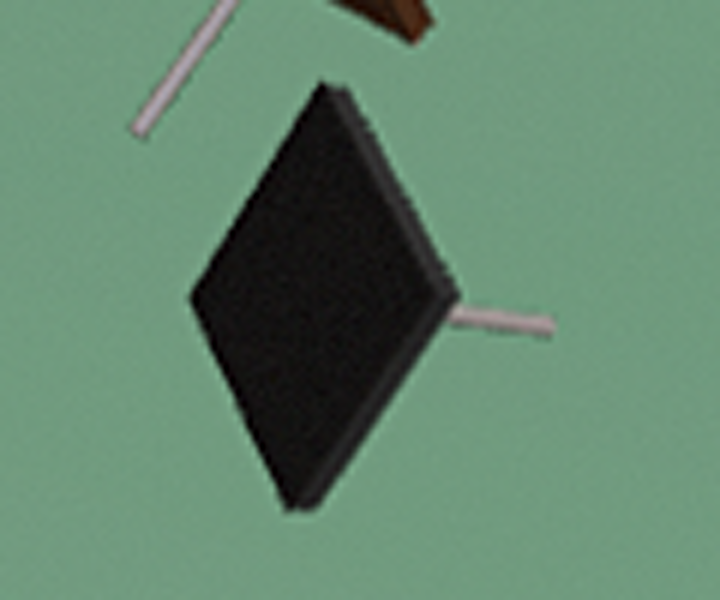

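View pics/crop1.png

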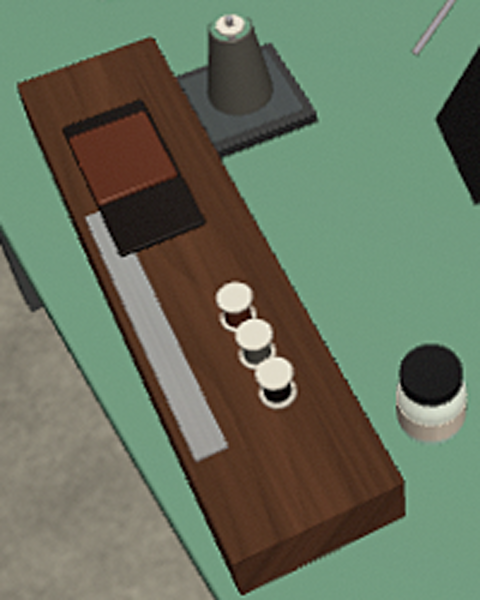

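Run:
```python
from h import *
import pickle
s=pickle.load(open('pics/scene0.png.pkl','rb'))
A,B,C,D=[333.8,194.2],[311.7,229.7],[328.3,264.7],[355,229.2]
for hi,lo in(([A,D],[B,C]),([D,C],[A,B]),([A,B],[D,C])):
    h=plane(s,hi,.123);l=plane(s,lo,.007);
    print(h.round(4).tolist(),l.round(4).tolist(),np.linalg.norm(h[0]-h[1]),np.linalg.norm(l[0]-l[1]),(h.mean(0)-l.mean(0)).round(4))
print('pin',plane(s,[[372,234.3]],.005))
f=lambda x,y:[130+x/2.4,180+y/2.4]
c=plane(s,[f(153,38),f(403,483),f(20,85),f(240,563)],.07);print('chest',c.round(4)); d=c[1]-c[0];print(np.linalg.norm(d),np.degrees(np.arctan2(d[1],d[0])))
print('base loaded z.016',plane(s,[f(275,45),f(317,115),f(218,152)],.016).round(4))
print('jar lid',plane(s,[f(431,375)],.082), 'jar bottom front',plane(s,[f(432,440)],0))
print('brown',plane(s,[[303,147],[325,178],[351,186],[303,202]],.0).round(3))
```

```text
[[0.4492, -0.1012, 0.123], [0.4787, 0.0263, 0.123]] [[0.5047, -0.1194, 0.007], [0.5382, 0.0044, 0.007]] 0.13084211582618047 0.12831283936780977 [-0.0574  0.0201  0.116 ]
[[0.4787, 0.0263, 0.123], [0.5955, 0.0795, 0.123]] [[0.3738, -0.1987, 0.007], [0.5047, -0.1194, 0.007]] 0.12828267387268688 0.15304152433013823 [0.0979 0.212  0.116 ]
[[0.4492, -0.1012, 0.123], [0.5657, -0.0307, 0.123]] [[0.4069, -0.0554, 0.007], [0.5382, 0.0044, 0.007]] 0.13611490372421217 0.14423531455747357 [ 0.0349 -0.0404  0.116 ]
pin [[ 0.37917342 -0.01627547  0.005     ]]
chest [[ 0.731  -0.3534  0.07  ]
 [ 0.7969  0.2585  0.07  ]
 [ 0.8855 -0.3696  0.07  ]
 [ 0.9465  0.2447  0.07  ]]
0.6154586069912462 83.85211166589335
base loaded z.016 [[ 0.5989 -0.3174  0.016 ]
 [ 0.6156 -0.1925  0.016 ]
 [ 0.7332 -0.2058  0.016 ]]
jar lid [[0.72169207 0.18998067 0.082     ]] jar bottom front [[0.73216404 0.20691441 0.        ]]
brown [[ 0.322 -0.436  0.   ]
 [ 0.35  -0.276  0.   ]
 [ 0.307 -0.205  0.   ]
 [ 0.461 -0.228  0.   ]]
```

Run:
```python
from h import *
yaw=-15; n=np.array([np.cos(np.radians(yaw)),np.sin(np.radians(yaw)),0])
toe=np.array([.450,-.0352,0]); p=toe-.05*n
print(r.sense()['orientation'],r.sense()['opening'])
p[2]=.40; 
for y in(yaw,yaw+180): print(r.inverse_kinematics(p,[180,0,y]))
r.reach(p,[180,0,yaw]); print(r.sense()['clock'])
p[2]=.274; r.servo_line(p); 
snap('scene','scene1.png'); snap('side','side1.png'); print(r.sense()['clock'],r.sense()['contact_force'])
```

```text
[-1.79914610e+02 -3.30986614e-03  2.24487359e+01] 0.08803796237725667
[-8.01944798e+00 -2.56161884e+01  9.82551057e+01 -2.54444375e-14
  1.07361083e+02  9.69805520e+01]
[ -8.01944798 -25.61618836  98.25510565   0.         107.36108271
 -83.01944798]
2.1667
3.2583 [-0.09626702 -0.52105282 -0.08596988]
```

Run:
```python
from h import *
a=cv2.imread('pics/scene1.png')[90:290,230:450]; b=cv2.imread('pics/side1.png')[180:380,200:420]
cv2.imwrite('pics/c1.png',cv2.resize(np.hstack([a,b]),None,fx=1.8,fy=1.8,interpolation=cv2.INTER_CUBIC))
```

```text
(no output)
```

View pics/c1.png

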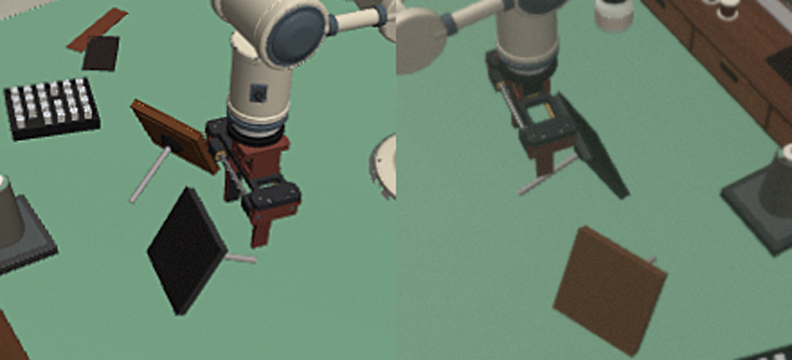

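The crop confirms it. The black plate at about scene (334,230) has its pin towards the robot, and the fingers are behind it on the pin side, straddling the pin. The brown one stands clear. Now I push the raised edge slowly while watching the force.

Run:
```python
from h import *
yaw=-15; n=np.array([np.cos(np.radians(yaw)),np.sin(np.radians(yaw)),0])
p0=np.array(r.sense()['tcp_pos'])
for d in np.arange(.02,.146,.01):
    r.servo_line(p0+d*n,speed=.05); s=r.sense(); f=s['contact_force']; print(round(d,3),np.round(f,1),round(s['clock'],1))
    if np.linalg.norm(f)>20: break
snap('scene','scene2.png'); snap('side','side2.png')
a=cv2.imread('pics/scene2.png')[90:290,230:450]; b=cv2.imread('pics/side2.png')[180:380,200:420]
cv2.imwrite('pics/c2.png',cv2.resize(np.hstack([a,b]),None,fx=1.8,fy=1.8,interpolation=cv2.INTER_CUBIC))
```

```text
0.02 [-0.1 -0.3 -0.2] 3.8
0.03 [ 0.1 -0.4 -0.4] 4.2
0.04 [-0.4 -0.1  0.5] 4.5
0.05 [-1.8  0.2  0.9] 4.9
0.06 [-0.1  0.1 -0.4] 5.2
0.07 [-0.9  0.9 -0.2] 5.6
0.08 [-0.4  0.1 -0.3] 5.9
0.09 [ 0.2  0.2 -0.8] 6.3
0.1 [-0.9 -0.6  0.9] 6.6
0.11 [-0.8  0.3 -1.3] 7.0
0.12 [ 0.5 -0.6  0.1] 7.3
0.13 [-0.2  0.9 -0.1] 7.7
0.14 [ 0.6  0.5 -0.8] 8.0
```

View pics/c2.png

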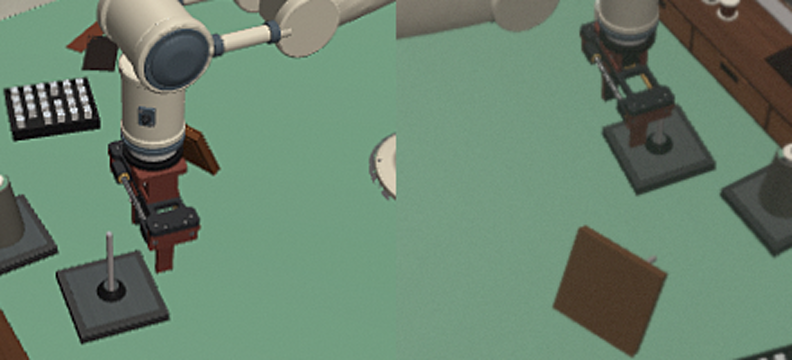

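The stand is upright on its base at crop (110,290), which is scene (291,251). Now I raise the arm out of the way and measure the base.

Run:
```python
from h import *
n=np.array([np.cos(np.radians(-15)),np.sin(np.radians(-15)),0])
p0=np.array(r.sense()['tcp_pos'])
r.servo_line(p0-.12*n,speed=.15)
s=snap('scene','scene3.png'); snap('side','side3.png')
a=cv2.imread('pics/scene3.png')[210:290,250:340]; b=cv2.imread('pics/side3.png')[210:300,300:420]
cv2.imwrite('pics/c3.png',cv2.resize(a,None,fx=7,fy=7,interpolation=cv2.INTER_CUBIC))
cv2.imwrite('pics/c3b.png',cv2.resize(b,None,fx=6,fy=6,interpolation=cv2.INTER_CUBIC))
```

```text
(no output)
```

View pics/c3.png

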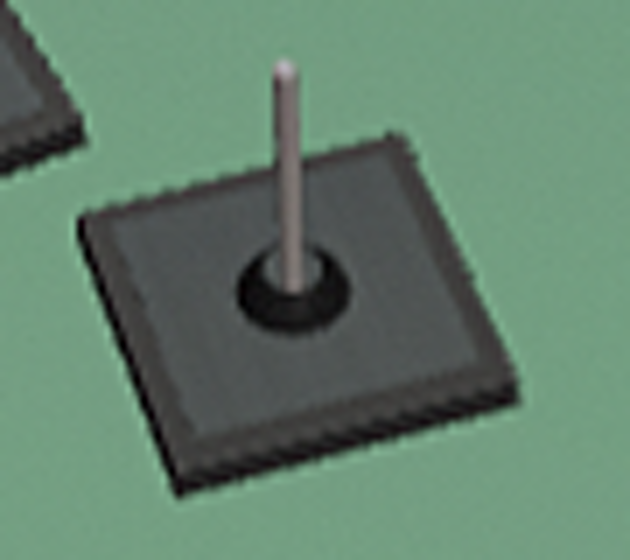

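View pics/c3b.png

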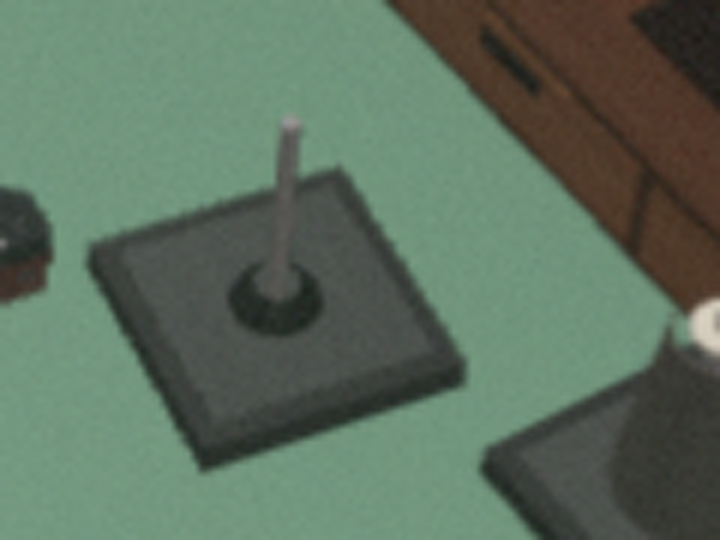

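Run:
```python
from h import *
import pickle
s=pickle.load(open('pics/scene3.png.pkl','rb')); q=pickle.load(open('pics/side3.png.pkl','rb'))
def rep(s,px,nm):
    c=plane(s,px,.016); a=np.degrees(np.arctan2(*(c[1]-c[0])[[1,0]])),np.degrees(np.arctan2(*(c[2]-c[3])[[1,0]]))
    print(nm,c[:,:2].round(4).tolist(),'ctr',c.mean(0).round(4),'edges',np.round(a,1),np.linalg.norm(np.roll(c,-1,0)-c,axis=1).round(4))
rep(s,[[250+x/7,210+y/7] for x,y in((400,135),(518,378),(178,468),(80,218))],'scene')
# order: loaded-side/near.. 
rep(q,[[300+x/6,210+y/6] for x,y in((205,440),(92,248),(340,170),(465,362))],'side')
# chest front lower edge line from side view z=0 and top edge z=.07
im=cv2.imread('pics/side3.png')[130:310,310:510]; cv2.imwrite('pics/c4.png',cv2.resize(im,None,fx=4,fy=3.3))
cv2.imwrite('pics/c4.png',cv2.resize(im,None,fx=3.3,fy=3.3,interpolation=cv2.INTER_CUBIC))
```

```text
scene [[0.5186, -0.1206], [0.5503, 0.0023], [0.6731, -0.0317], [0.6413, -0.1527]] ctr [ 0.5958 -0.0757  0.016 ] edges [75.6 75.3] [0.1269 0.1274 0.1251 0.1268]
side [[0.5192, -0.1207], [0.5488, -0.0037], [0.6706, -0.036], [0.6392, -0.1573]] ctr [ 0.5944 -0.0794  0.016 ] edges [75.8 75.5] [0.1207 0.126  0.1253 0.1255]
```

View pics/c4.png

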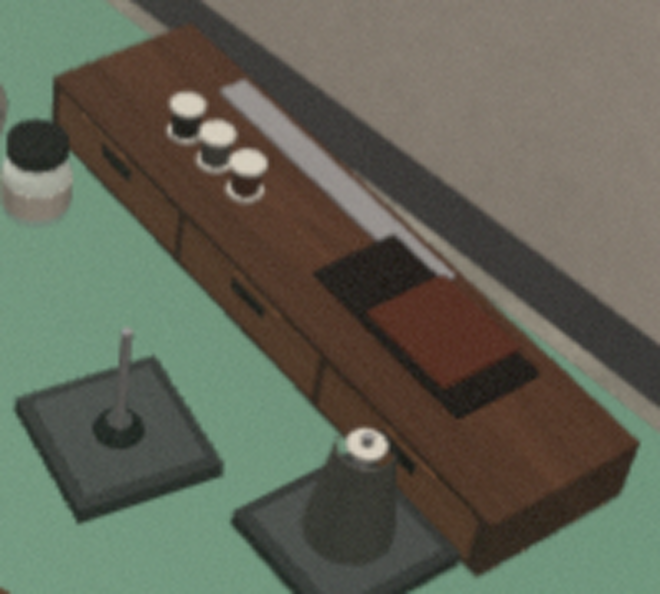

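Run:
```python
from h import *
import pickle
q=pickle.load(open('pics/side3.png.pkl','rb'))
f=lambda x,y:[310+x/3.3,130+y/3.3]
for nm,px,z in(('top',[f(55,78),f(480,518)],.07),('low',[f(180,258),f(318,404)],0),('lowA',[f(100,170),f(318,404)],0),('lowend',[f(478,575)],0)):
    c=plane(q,px,z);d=c[-1]-c[0];print(nm,c.round(4).tolist(),np.degrees(np.arctan2(-d[1],-d[0])))
ctr=np.array([.595,-.077])
for yaw in(-6,):
    for o in ((.764,-.0475),):
        a=np.radians(yaw);X=np.array([np.cos(a),np.sin(a)]);Y=np.array([-X[1],X[0]]);d=ctr-o;print(d@X,d@Y)
j=plane(q,[f(38,145)],.08);print('jar',j)
print(plane(q,[f(235,520)],.016))
```

```text
top [[0.7929, 0.251, 0.07], [0.7258, -0.3481, 0.07]] 83.6132903738944
low [[0.7792, 0.0517, 0.0], [0.7568, -0.15, 0.0]] 83.67718429843471
lowA [[0.7968, 0.185, 0.0], [0.7568, -0.15, 0.0]] 83.19463612850512
lowend [[0.7334, -0.3572, 0.0]] -180.0
-0.16499061065084245 -0.047003706205597504
jar [[0.71439042 0.17880674 0.08      ]]
[[ 0.60782074 -0.20644109  0.016     ]]
```

Run:
```python
from h import *
yaw=-6.2;a=np.radians(yaw);X=np.array([np.cos(a),np.sin(a),0]);Y=np.array([-X[1],X[0],0]);o=np.array([.764,-.0475,0])
P=lambda x,y,z:o+x*X+y*Y+[0,0,z]
r.servo_line(P(-.285,-.045,.274),[180,0,yaw]); r.servo_line(P(-.285,-.045,.192),speed=.1)
print(r.sense()['contact_force'],r.sense()['clock'])
for x in np.arange(-.265,-.165,.01):
    r.servo_line(P(x,-.045,.192),speed=.05); s=r.sense(); f=np.array(s['contact_force']); print(round(x,3),np.round([f@X,f@Y,f[2]],1),round(s['clock'],1))
    if np.linalg.norm(f)>20: break
snap('scene','scene5.png'); snap('side','side5.png')
a=cv2.imread('pics/scene5.png')[150:390,130:340]; b=cv2.imread('pics/side5.png')[130:370,270:480]
cv2.imwrite('pics/c5.png',cv2.resize(np.hstack([a,b]),None,fx=1.9,fy=1.9,interpolation=cv2.INTER_CUBIC))
```

```text
[-0.56795839 -0.67331769 -0.16577341] 10.7083
-0.265 [0.1 0.5 0.8] 11.3
-0.255 [-0.1  0.5 -0.4] 11.6
-0.245 [0.3 0.6 0.4] 12.0
-0.235 [-0.3 -0.3  0.3] 12.3
-0.225 [-0.2 -0.5  0.1] 12.7
-0.215 [ 0.1 -0.6 -0.9] 13.0
-0.205 [-0.4 -0.2 -0.9] 13.4
-0.195 [0.5 0.4 0.3] 13.7
-0.185 [ 0.5 -0.6  0.3] 14.1
-0.175 [ 0.2 -0.1  0.5] 14.4
```

View pics/c5.png

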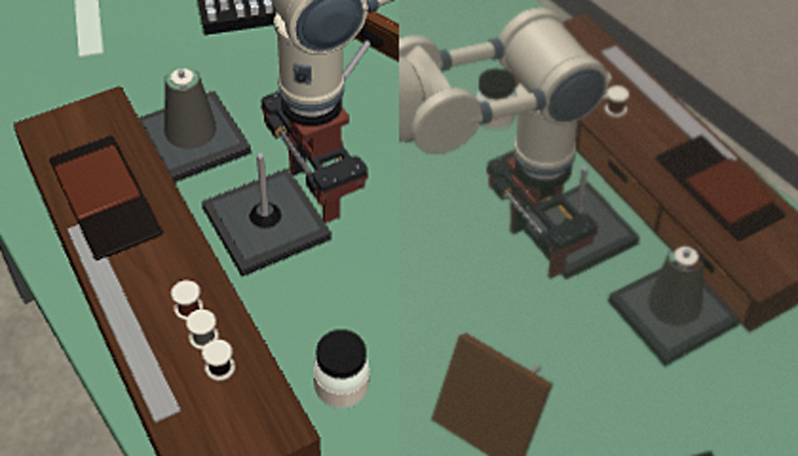

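Run:
```python
from h import *
a=cv2.imread('pics/scene5.png')[225:305,225:315]
cv2.imwrite('pics/c6.png',cv2.resize(a,None,fx=7,fy=7,interpolation=cv2.INTER_CUBIC))
```

```text
(no output)
```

View pics/c6.png

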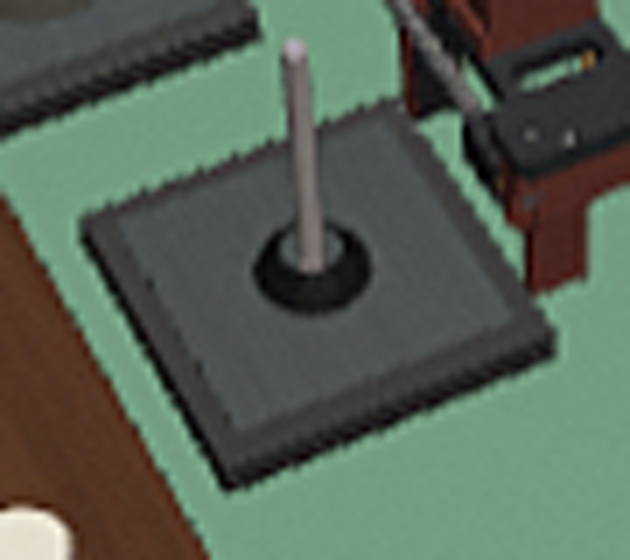

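```bash
cat >> h.py <<'E'
def rep(s,px,yaw=-6.2,o=(.764,-.0475)):
    c=plane(s,px,.016); ang=[np.degrees(np.arctan2(v[1],v[0])) for v in (c[1]-c[0],c[2]-c[3])]
    a=np.radians(yaw);X=np.array([np.cos(a),np.sin(a)]);d=c.mean(0)[:2]-o
    print('ctr',c.mean(0).round(4),'edges',np.round(ang,1),'chest x,y',round(d@X,4),round(d@[-X[1],X[0]],4))
E
python3 - <<'E'
from h import *
import pickle
s=pickle.load(open('pics/scene5.png.pkl','rb'))
rep(s,[[225+x/7,225+y/7] for x,y in((400,100),(555,335),(228,465),(85,225))])
print(r.sense()['tcp_pos'])
E
```

```text
ctr [ 0.6632 -0.0721  0.016 ] edges [83.5 84.5] chest x,y -0.0975 -0.0353
[ 0.58521727 -0.07335085  0.1920592 ]
```

The stand is now square to the chest, with edges at 84° against 83.8°, and about 32 mm of travel is left. I continue in small steps until contact.

Run:
```python
from h import *
yaw=-6.2;a=np.radians(yaw);X=np.array([np.cos(a),np.sin(a),0]);Y=np.array([-X[1],X[0],0]);o=np.array([.764,-.0475,0])
P=lambda x,y,z:o+x*X+y*Y+[0,0,z]
xs=list(np.arange(-.165,-.149,.005))+list(np.arange(-.148,-.130,.001))
for x in xs:
    r.servo_line(P(x,-.045,.192),speed=.03); s=r.sense(); f=np.array(s['contact_force']); print(round(x,3),np.round([f@X,f@Y,f[2]],1),round(s['clock'],1))
    if np.linalg.norm(f)>12: break
r.wait(.4); print(r.sense()['contact_force'])
snap('scene','scene7.png')
a=cv2.imread('pics/scene7.png')[225:305,205:295]
cv2.imwrite('pics/c7.png',cv2.resize(a,None,fx=7,fy=7,interpolation=cv2.INTER_CUBIC))
```

```text
-0.165 [-3.5  0.   1.8] 15.0
-0.16 [-2.9 -0.2  1.8] 15.3
-0.155 [-2.4 -0.4  1.9] 15.6
-0.15 [-2.9  0.6  2.4] 15.9
-0.148 [-5.  -0.2  2.2] 16.2
-0.147 [-4.7 -0.8  2.9] 16.4
-0.146 [-4.  -0.4  3. ] 16.7
-0.145 [-4.7 -0.4  3.1] 16.9
-0.144 [-6.2  0.4  4.1] 17.2
-0.143 [-10.7  -0.3   6.8] 17.4
[-10.03384925   1.52292854   7.65702967]
```

View pics/c7.png

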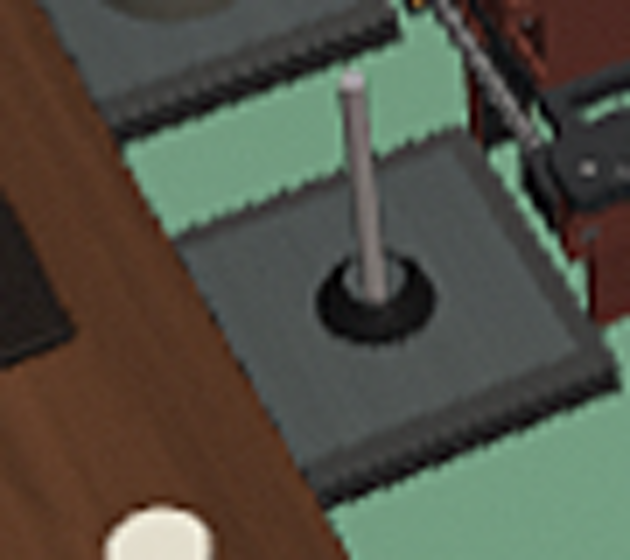

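Run:
```python
from h import *
yaw=-6.2;a=np.radians(yaw);X=np.array([np.cos(a),np.sin(a),0]);Y=np.array([-X[1],X[0],0]);o=np.array([.764,-.0475,0])
P=lambda x,y,z:o+x*X+y*Y+[0,0,z]
for x in np.arange(-.142,-.137,.001):
    r.servo_line(P(x,-.045,.192),speed=.03); s=r.sense(); f=np.array(s['contact_force']); print(round(x,3),np.round([f@X,f@Y,f[2]],1),np.round(s['torque'],2))
    if np.linalg.norm(f)>22: break
r.wait(.3)
r.servo_line(P(-.22,-.045,.192),speed=.08)
r.servo_line(P(-.28,-.045,.40),speed=.15)
print(r.sense()['contact_force'],r.sense()['clock'])
snap('scene','scene8.png'); snap('side','side8.png')
a=cv2.imread('pics/scene8.png')[225:305,205:295]
cv2.imwrite('pics/c8.png',cv2.resize(a,None,fx=7,fy=7,interpolation=cv2.INTER_CUBIC))
a=cv2.imread('pics/side8.png')[150:310,290:510]
cv2.imwrite('pics/c8b.png',cv2.resize(a,None,fx=3.6,fy=3.6,interpolation=cv2.INTER_CUBIC))
```

```text
-0.142 [-14.   -0.9   8.7] [0.35 2.4  0.07]
-0.141 [-17.9  -0.1  11.3] [0.41 3.05 0.14]
-0.14 [-22.2  -0.9  13.5] [0.45 3.76 0.12]
[-0.04087281 -0.84223838 -1.17410347] 21.6833
```

View pics/c8.png

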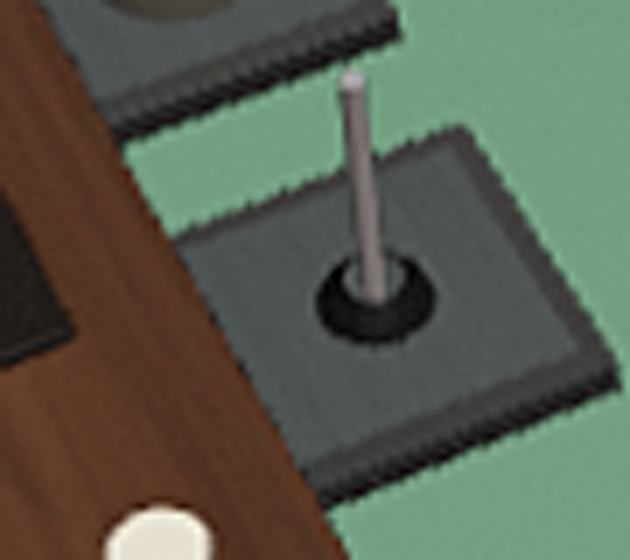

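View pics/c8b.png

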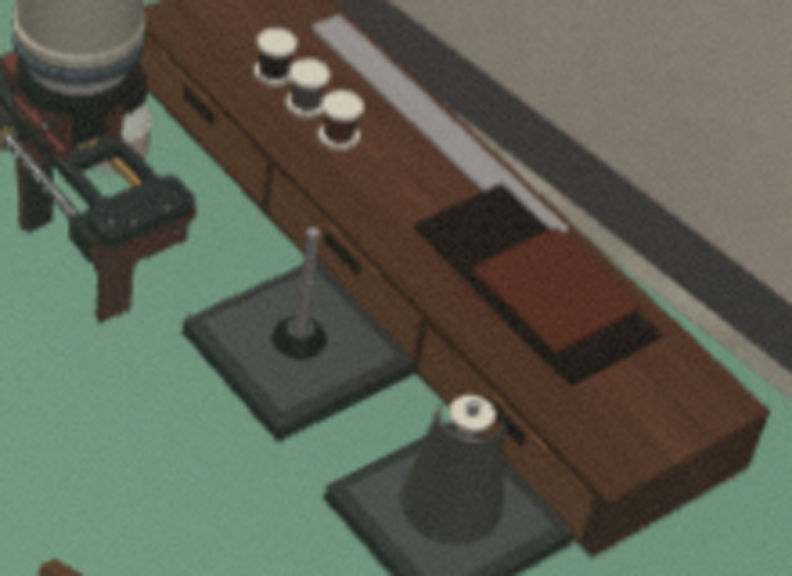

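View pics/scene8.png

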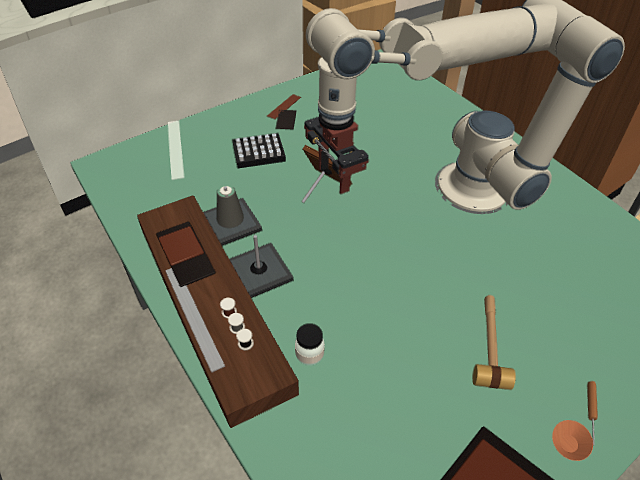

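The base is flush along the whole chest front with no green gap (side crop, base edge from about (300,270) to (410,362)). The loaded stand, jar, tray and mallet look the same as at the start. One numeric check before handing in.

Run:
```python
from h import *
import pickle
q=pickle.load(open('pics/side8.png.pkl','rb'));s=pickle.load(open('pics/scene8.png.pkl','rb'))
c=plane(q,[[290+x/3.6,150+y/3.6] for x,y in((280,425),(187,323),(413,358))],.016)
d=c[1]-c[0];print('side near edge',np.degrees(np.arctan2(d[1],d[0])),'ctr',(c[1]+c[2])/2)
c=plane(s,[[205+x/7,225+y/7] for x,y in((465,128),(615,365))],.016);d=c[1]-c[0]
a=np.radians(-6.2);X=np.array([np.cos(a),np.sin(a)]);m=c.mean(0)[:2]+.065*X-[.764,-.0475]
print('scene near edge',np.degrees(np.arctan2(d[1],d[0])),'chest xy',m@X,m@[-X[1],X[0]])
A=cv2.imread('pics/scene0.png').astype(int);B=cv2.imread('pics/scene8.png').astype(int);D=np.abs(A-B).max(2)
for n,(x0,x1,y0,y1) in dict(jar=(290,330,320,368),mallet=(468,520,290,395),tray=(228,290,128,170),cone=(205,243,180,235)).items(): print(n,(D[y0:y1,x0:x1]>50).sum())
r.hand_in()
```

```text
side near edge 84.95701708682955 ctr [ 0.69190544 -0.08155191  0.016     ]
scene near edge 83.3938901744877 chest xy -0.06516406142985946 -0.03594933123884085
jar 0
mallet 0
tray 0
cone 0
the job is handed in; nothing more can be done
```

I tipped the black fallen stand upright by pushing its raised base edge with the open fingers straddling the pin. I then pushed it by its heel side into the gap until it pressed against the chest with about 22 N, backed the arm off and handed the job in. The robot clock read about 22 s of the 72 s allowed. No verdict is reported, so this rests on my own checks.

- **Position:** in the chest frame the stand measures x ≈ -0.065 m and y ≈ -0.036 m. The views show it upright, with no gap to the chest along the base.
- **Squareness:** the base edge measured 83.4° in the scene view and 85.0° in the side view, against about 83.8° for the chest front. The two views disagree by 1.6°, and both are well inside 5°.
- **Other items:** the parts of the scene picture around the jar, mallet, stamp tray and loaded stand's cone are unchanged from the start.
- **Force readings:** these were near zero between steps during the early pushing, so there I relied on the pictures. The final contact showed clearly as a steady rise in force.

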